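Slacken the left-hand knob on the lapping machine and take out the C-washer

ROBOT

A 6-joint arm with a two-finger parallel gripper is mounted at the origin on the work surface. World frame = base frame: x ahead of the robot, y to its left, z up, the work surface at z = 0. Lengths are in mm, angles in rad, forces in N, time in s.
With the tool pointing down it reaches from about 350 to 875 mm from the base axis. Payload 4.2 kg.
Tool frame: the origin (TCP) lies between the finger pads; the fingertips stand 25 mm ahead of it and the grasp point (between the pads) lies 6 mm ahead of it; z points along the fingers, y is the line along which they close (so a half turn about z gives the same grasp; the last joint's range is limited). The gripper opens to 85 mm and grips with 20 to 120 N. Pads are 22 mm wide; open, the fingers measure 114 mm over their backs; the gripper's body (76 mm by 85 mm) begins 54 mm behind the grasp point. The pads swing forward as they close: fully open they stand 13 mm farther back than shut.
Start: joints at [-0.951, 0.385, 0.008, 0, -1.194, -0.259], TCP at [220.653, -584.732, 256.312] pointing down, gripper open.
Joint ranges: [-3.14, 3.14], [-1.21, 2.06], [-1.07, 1.41], [-3.16, 2.05], [-2.99, -0.16], [-3.1, 3.1]. Speed limits (rad/s): [2.79, 2.79, 3.14, 3.14, 3.14, 3.14].

INTERFACE

Orientations are given as a unit quaternion [x, y, z, w].
In Python, from bench import arm gives the robot as it stands.
- The arm moves only by the shell command python3 -m pendant 'ROWS'. ROWS is JSON, a list of rows, each a list of 7 numbers: the shift along the tool's x, y, z in m, then the turn, a rotation vector about the tool's x, y, z in degrees, then the finger opening in m, from 0 to 0.0854. In form: [[x, y, z, wx, wy, wz, fingers], ...]. A call has 1 to 12 rows; each row shifts and turns the commanded pose from where the row before left it, along the tool's axes as they then stand; what a row does not reach is not made up. A row lasts 1/10 s, in which the tool goes at most 50 mm and 8.59 degrees, less where a joint would pass 70% of its speed; a pose out of reach is approached as far as the arm can. A call is refused whole if a number of a shift passes 0.05 or a number of a turn 8.59, either way. A call with a gripper value outside its range is refused whole. The fingers move at their own pace and stop on an object; the grip force is fixed at half the most. Time passes only in rows, so rows that do not move let the fingers close. It gives the time, the measured TCP pose, the force, the opening and the grip force at its end, in the units of the state.
- arm.read_state(): the state, without advancing time (a new reading comes with each control period).
- arm.get_image(name): name is "side" or "top" or "wrist"; returns a dict with "image" (420x560x3 uint8, red, green, blue), "fx", "fy", "cx", "cy" (pixels), "xyz" and "rotation" of the camera in the world. Camera axes: x right, y down, z forward; pixel columns grow to the right and rows downward; lengths in mm; the calibration is good to about 2 mm. A picture is of the moment at which its call begins. There is no depth.
- arm.job_done(): hands the job in; it is judged then, once.
The state is a dict: "clock": time; "joints": joint angles; "joint_vel": joint speeds; "joint_efforts": joint torques, N m; "position": TCP position; "ee_rot": TCP orientation; "contact_force": force on the tool from outside, world axes, zero at the start; "wrist_torque": the same for the moment, N m; "gripper_width": finger opening in mm; "grasp_force": force on a finger pad.
Only numpy, scipy, OpenCV 4.12 (cv2) and the standard library are available. Lean on these libraries where they do the work, as an engineer would, in place of code of your own. Each camera call takes 0.05 s, during which the arm holds its last target. There are 200 camera calls.

TASK

The lap is to be changed: slacken the left-hand-threaded hand knob on the lapping machine's spindle (it loosens clockwise, so do not tighten it, and do not crush its moulded grip), then lift the C-washer out of its recess and draw it out sideways from under the knob, without wrenching it against the knob or the lap or pressing hard on the lap. Set the C-washer down gently, flat, in the clear end of the shallow steel tray and let go, leaving the loose things beside it where they are.

Things in the scene. Friction and masses are not known exactly. Their poses are not given: they have to be found in the camera images.
- machine: bench lapping machine, fixed, blue housing 260 x 260 mm, 102 high, motor box behind it (to x = 225, 118 high), splash pan 268 mm across, rim at 128, the lap in it, an upright 16 mm spindle in the middle, locked against turning. Origin on the spindle axis, z up, front faces -x. On its levelling feet the origin lies 0 to 10 mm above the bench; all its heights are from the origin
- spindle (a point): top end of the spindle, on its axis, 206 mm above the machine's origin; a 23 mm circlip just under it keeps the knob on
- lap: cast-iron lap on the machine, fixed: disc 200 mm across, its face 150 mm above its origin; in the middle a boss 88 mm across, top at 156, with a recess 69 mm across and 4 deep (floor at 152) in which the C-washer lies. Not to be pressed with more than 25 N. Origin: the machine's origin
- knob: round knurled black knob on the spindle, turning and rising with its thread. Origin: centre of its underside, which presses on the C-washer (160 mm above the machine's origin when tight). From there up: steel flange 42 mm across, 6 high, then the moulded grip 46 mm across, from 6 to 31 mm, which cracks if squeezed with more than 45 N a finger (90 N in all)
- knob_grip (a point): on the knob's axis, 22 mm above its underside, at the middle of the moulded grip
- knob_turn (a joint): turn of the knob from its tight start (0), rad, growing clockwise seen from above, which loosens it. Left-hand thread: it rises 10 mm a turn (1.59 mm a rad). It runs stiffly all the way, about 0.8 N m, and stays where left; fingers gripping under 20 to 36 N (friction varies) slip on it. It meets the circlip at 3.93 rad, 6.2 mm up, and goes no further. Negative values tighten it
- washer: loose steel C-washer, about 160 g: disc 66 mm across, 8 thick, two parallel flats 58 mm apart (at y = +-29 mm), a 19 mm slot from the middle open to its +x edge. Origin: centre of its underside; z up. It lies round the spindle in the lap's recess, its top 4 mm above the boss; it comes out only towards its own -x, lifted more than 4 mm, so the knob must have risen more than that
- tray: shallow grey steel tray, fixed, 240 mm along its x, 170 along its y, walls 22 high and 3 thick, floor 3 thick. Origin: centre of its underside. Two hex nuts lie in its +x end; from x = -110 to +40 mm it is clear. A blue bin of fittings, 190 x 150, 75 high, stands on the other side of the machine
- nut1: one of two loose steel hex nuts, 30 mm across flats, 16 high, lying in the tray near its +x end; a bystander
- nut2: the other loose hex nut, same size, in the tray near its +x end; a bystander
- seat_ring: loose plain steel ring, 68 mm outside, 44 mm bore, 12 high, lying flat on the machine's motor box; a bystander
- compound_jar: closed amber glass jar, 64 mm across, 60 high, standing on the machine's motor box; a bystander
- elbow: loose brass pipe elbow, arms 38 mm long, behind the machine; a bystander
- gauge: pressure gauge lying on its back, 68 mm across, 28 high, behind the machine; a bystander
There are look-alikes about, which are no part of the job. Leave any blue or yellow look-alike of the washer alone.

How it is judged (in metres and radians):
On the way, in this order (a step that is already met when the one before it is completed fails the run):
1. the knob is slackened clockwise, by more than 2.4 rad, with the C-washer still in its recess (value of joint knob_turn above 2.4 rad and horizontal distance between washer and spindle below 0.006 m), for 0.1 s.
2. the C-washer is drawn out clear of the knob, held by the fingers and lifted clear of the lap (horizontal distance between washer and spindle above 0.055 m and contact force between the fingers and washer above 0.5 N and contact force between washer and lap below 0.01 N), for 0.1 s.
3. the C-washer is set on the tray's floor while still held (contact force between the fingers and washer above 0.5 N and contact force between washer and tray above 0.3 N and z of washer in the frame of tray below 0.012 m and x of washer in the frame of tray between -0.088 and 0.035 m and y of washer in the frame of tray between -0.05 and 0.05 m), for 0.05 s.
At the end, for the whole second after the job is handed in: The C-washer lies flat (within 0.06 rad), at rest and released on the tray's floor (within 2.5 mm), clear of the nuts: its centre -88 to +35 mm from the tray's centre along the tray's x and within 50 mm along its y; the knob is still slack (over 2.4 rad from tight) (x of washer in the frame of tray between -0.088 and 0.035 m and y of washer in the frame of tray between -0.05 and 0.05 m and z of washer in the frame of tray below 0.0055 m and angle between washer's own z axis and vertical below 0.06 rad and linear speed of washer below 0.02 m/s and contact force between washer and tray above 0.3 N and value of joint knob_turn above 2.4 rad and contact force between the fingers and washer below 0.01 N); the robot touches nothing.
It fails at once if the knob is tightened: turned counterclockwise more than 0.2 rad past its tight start (value of joint knob_turn below -0.2 rad).
It fails at once if the C-washer is wrenched against the knob or the lap with more than 20 N, or the fingers press on the lap with more than 25 N (contact force between washer and knob above 20 N or contact force between washer and lap above 20 N or contact force between the fingers and lap above 25 N).
It fails at once if the knob's moulded grip is squeezed or pressed with more than 90 N in all, 45 N a finger (contact force between the fingers and knob above 90 N).
It fails at once if the C-washer is banged into the tray: more than 25 N (contact force between washer and tray above 25 N).
It fails at once if a loose thing on the bench or in the tray is shifted more than 25 mm (distance of any of nut1, nut2, seat_ring, compound_jar, elbow, gauge from where it was at the start of the episode above 0.025 m).
It also fails if it takes over 72 s, if anything falls off the work surface, if the arm or the gripper's body presses on something with over 40 N, if the wrist force passes 120 N, or if a joint passes its speed limit or range.

## Working session

There is one attempt and no reset: what is moved stays moved. The work goes in short steps, Python scripts to look and compute and a shell command to move; the robot and the scene stay as the last step left them, time stands still between calls to the robot, and variables do not carry over. Pictures are saved under pics/ and viewed, at most 13 in all, crops included, and the job is handed in when it is done.

```bash
mkdir -p pics; ls; cat > h.py <<'E'
import numpy as np, cv2, pickle
from bench import arm
def snap(n,f):
    d=arm.get_image(n); pickle.dump(d,open(f'pics/{f}.pkl','wb'))
    cv2.imwrite(f'pics/{f}.png',cv2.cvtColor(np.asarray(d['image'],np.uint8),cv2.COLOR_RGB2BGR)); return d
def load(f): return pickle.load(open(f'pics/{f}.pkl','rb'))
def ray(d,u,v):
    r=np.array(d['rotation'],float); r=r.reshape(3,3)
    w=r@np.array([(u-d['cx'])/d['fx'],(v-d['cy'])/d['fy'],1]); return np.array(d['xyz'],float),w/np.linalg.norm(w)
def onz(d,u,v,z):
    o,w=ray(d,u,v); return o+w*(z-o[2])/w[2]
def proj(d,p):
    r=np.array(d['rotation'],float).reshape(3,3); c=r.T@(np.array(p,float)-np.array(d['xyz'],float))
    return d['fx']*c[0]/c[2]+d['cx'],d['fy']*c[1]/c[2]+d['cy']
E
python3 - <<'E'
from h import *
for n in ['top','side','wrist']:
    d=snap(n,n+'0'); print(n,d['fx'],d['xyz'],np.array(d['rotation']).round(3).tolist())
s=arm.read_state(); print(s)
a=[cv2.imread(f'pics/{n}0.png') for n in ['top','side']]
cv2.imwrite('pics/both.png',cv2.resize(np.vstack(a),(0,0),fx=.71,fy=.71))
E
```

```text
pics
top 435.8549284236395 [ 394.30505077  -19.48524124 1157.22674279] [0.714, -0.696, 0.055, -0.055]
side 421.68346950815106 [463.22232581 704.5025392  988.59669112] [-0.068, 0.937, -0.343, 0.027]
wrist 323.1301714774705 [ 157.80968876 -607.50957897  372.78442575] [0.563, 0.816, 0.109, 0.074]
{'clock': 0.15, 'joints': array([-9.51398108e-01,  3.85390875e-01,  6.92883728e-03, -3.60812404e-04,
       -1.19399549e+00, -2.58583210e-01]), 'joint_vel': array([ 0.00103838, -0.00014707,  0.00373117,  0.00316077, -0.00142792,
       -0.00102019]), 'joint_efforts': array([-1.72177974e-04, -3.92679012e+01,  1.88583219e+01,  4.18854564e+00,
       -3.38606798e-03, -7.07873994e-06]), 'position': array([ 220.51418674, -584.37701377,  255.46065049]), 'ee_rot': array([-1.79364974e-01,  9.83782236e-01,  8.23116052e-04, -2.01231464e-04]), 'contact_force': array([ 0.59592211, -0.67851346, -0.02724941]), 'wrist_torque': array([-0.03202945, -0.04410606,  0.02285054]), 'grasp_force': 0.0, 'gripper_width': 85.98832961495172}
```

```bash
sed -i "s/r=np.array(d\['rotation'\],float); r=r.reshape(3,3)/r=rot(d)/; s/r=np.array(d\['rotation'\],float).reshape(3,3)/r=rot(d)/" h.py; cat >> h.py <<'E'
from scipy.spatial.transform import Rotation as R
def rot(d): return R.from_quat(np.array(d['rotation'],float)).as_matrix()
E
python3 -c "
from h import *
for n in ['top','side']: print(rot(load(n+'0')).round(2))"
```

```text
[[ 0.03 -0.99  0.15]
 [-1.   -0.03  0.  ]
 [ 0.   -0.15 -0.99]]
[[-0.99 -0.11  0.1 ]
 [-0.15  0.76 -0.64]
 [-0.   -0.65 -0.76]]
```

View pics/top0.png

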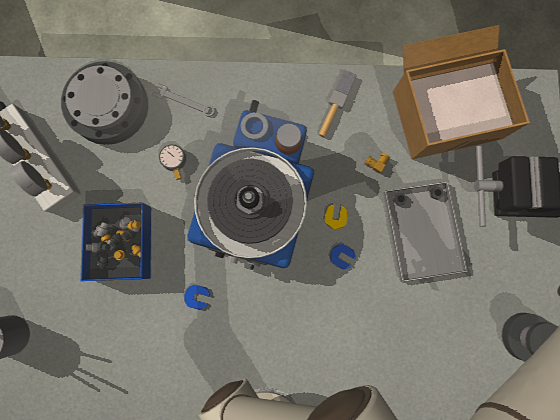

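View pics/side0.png

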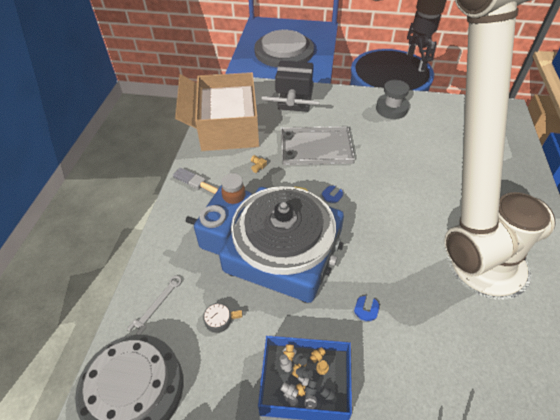

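The top view shows the machine with knob at about (249,198), tray at (428,232) with its two nuts at the upper end (404,198) and (438,191), and the blue bin at (116,242). The washer look-alikes are blue C-washers at (198,297) and (343,257) and a yellow one at (336,215). All three lie on the bench. The steel one under the knob is the target, which the crop should confirm.

```bash
python3 - <<'E'
from h import *
i=cv2.imread('pics/top0.png')
a=cv2.resize(i[165:235,210:290],(0,0),fx=7,fy=7,interpolation=cv2.INTER_CUBIC)
b=cv2.imread('pics/side0.png')[175:245,250:320]; b=cv2.resize(b,(0,0),fx=7,fy=7,interpolation=cv2.INTER_CUBIC)
c=np.hstack([a,b[:,:]]); c=cv2.convertScaleAbs(c,alpha=1.5,beta=20); print(c.shape)
cv2.imwrite('pics/crop1.png',cv2.resize(c,(800,int(490*800/c.shape[1]))))
s=arm.read_state(); t=R.from_quat(s['ee_rot']).as_matrix(); print(t.round(3))
d=load('wrist0'); print(t.T@(np.array(d['xyz'])-s['position']), (t.T@rot(d)).round(3))
E
```

```text
(490, 1050, 3)
[[-0.936 -0.353 -0.001]
 [-0.353  0.936  0.002]
 [ 0.     0.002 -1.   ]]
[  66.84544128    0.68353606 -117.31605875] [[ 0.001 -0.965 -0.262]
 [ 1.     0.001  0.001]
 [-0.001 -0.262  0.965]]
```

View pics/crop1.png

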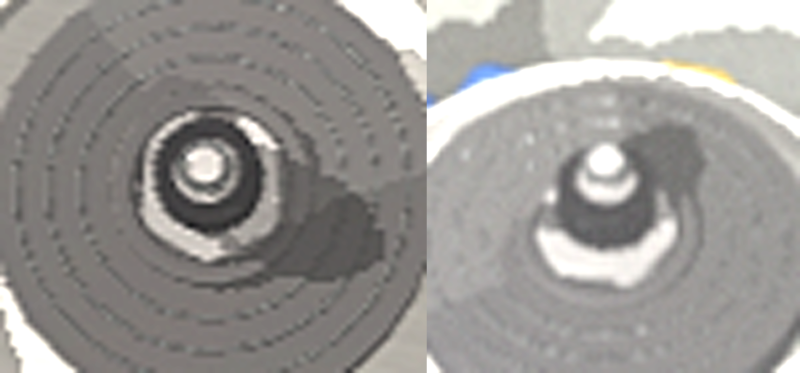

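The crop confirms the target: the steel disc with flats showing round the black knob, spindle end at top (248.4,196) and side (283.4,204.6). The blue and yellow look-alikes lie on the bench, away from it.

```bash
cat >> h.py <<'E'
def tri(d1,p1,d2,p2):
    o1,w1=ray(d1,*p1); o2,w2=ray(d2,*p2)
    s=np.linalg.lstsq(np.c_[w1,-w2],o2-o1,rcond=None)[0]
    a,b=o1+s[0]*w1,o2+s[1]*w2; return (a+b)/2,np.linalg.norm(a-b)
E
python3 - <<'E'
from h import *
t,s=load('top0'),load('side0')
p,e=tri(t,(248.4,195.9),s,(283.4,204.6)); print(p,e)
# tray corners at z~22 (rim) via top
i=cv2.cvtColor(t['image'],cv2.COLOR_RGB2HSV)
for q in [(388,190),(452,183),(470,276),(404,284),(404,198),(438,191)]: print(q,onz(t,*q,20).round())
E
python3 - <<'E'
from h import *
i=cv2.imread('pics/top0.png')[165:300,375:485]
cv2.imwrite('pics/crop2.png',cv2.resize(i,(0,0),fx=4.4,fy=4.4,interpolation=cv2.INTER_CUBIC))
E
```

```text
[561.2926056   47.58656253 208.71696287] 2.044278065166352
(388, 190) [ 619. -309.   20.]
(452, 183) [ 642. -480.   20.]
(470, 276) [ 399. -517.   20.]
(404, 284) [ 374. -347.   20.]
(404, 198) [ 598. -351.   20.]
(438, 191) [ 620. -442.   20.]
```

View pics/crop2.png

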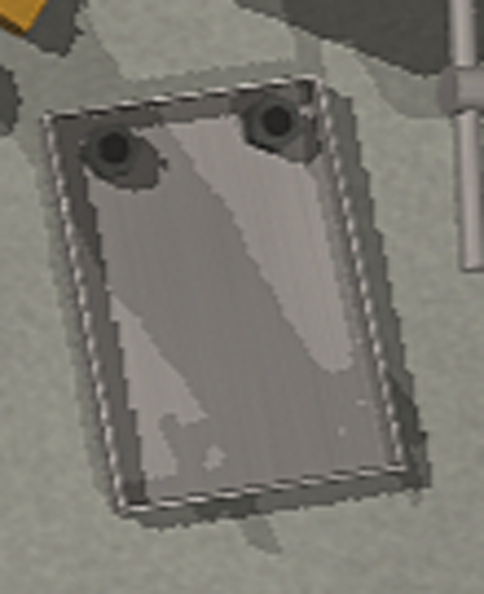

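```bash
python3 -m pendant '[[-0.034,0.0294,-0.006,0,0,0,0.085],[-0.034,0.0294,-0.006,0,0,0,0.085],[-0.034,0.0294,-0.006,0,0,0,0.085],[-0.034,0.0294,-0.006,0,0,0,0.085],[-0.034,0.0294,-0.006,0,0,0,0.085],[-0.034,0.0294,-0.006,0,0,0,0.085],[-0.034,0.0294,-0.006,0,0,0,0.085],[-0.034,0.0294,-0.006,0,0,0,0.085]]'; python3 -m pendant '[[-0.034,0.0294,0,0,0,0,0.085],[-0.034,0.0294,0,0,0,0,0.085],[-0.034,0.0294,0,0,0,0,0.085],[-0.034,0.0294,0,0,0,0,0.085],[-0.034,0.0294,0,0,0,0,0.085],[-0.034,0.0294,0,0,0,0,0.085],[-0.034,0.0294,0,0,0,0,0.085],[-0.034,0.0294,0,0,0,0,0.085],[0,0,0,0,0,0,0.085],[0,0,0,0,0,0,0.085]]'
python3 - <<'E'
from h import *
d=snap('wrist','w1'); s=arm.read_state(); print(s['position'],s['joints'].round(3),R.from_quat(s['ee_rot']).as_matrix().round(3))
i=cv2.imread('pics/w1.png'); cv2.imwrite('pics/w1v.png',cv2.resize(cv2.convertScaleAbs(i,alpha=1.4,beta=15),(800,600)))
E
```

```text
clock: 0.95
position: [392.4, -266.9, 304.5]
ee_rot: [-0.179, 0.984, 0.0, 0.0]
contact_force: [1.3, -0.6, 0.6]
gripper_width: 85.3
grasp_force: 0.0
clock: 1.95
position: [563.5, 48.3, 303.4]
ee_rot: [-0.18, 0.984, -0.0, -0.001]
contact_force: [-0.5, 0.6, 0.4]
gripper_width: 84.8
grasp_force: 0.0
[563.18915322  47.38447244 303.77270537] [ 0.371  0.253 -0.062 -0.    -1.257 -1.58 ] [[-0.935 -0.353 -0.001]
 [-0.353  0.935 -0.   ]
 [ 0.001  0.    -1.   ]]
```

View pics/w1v.png

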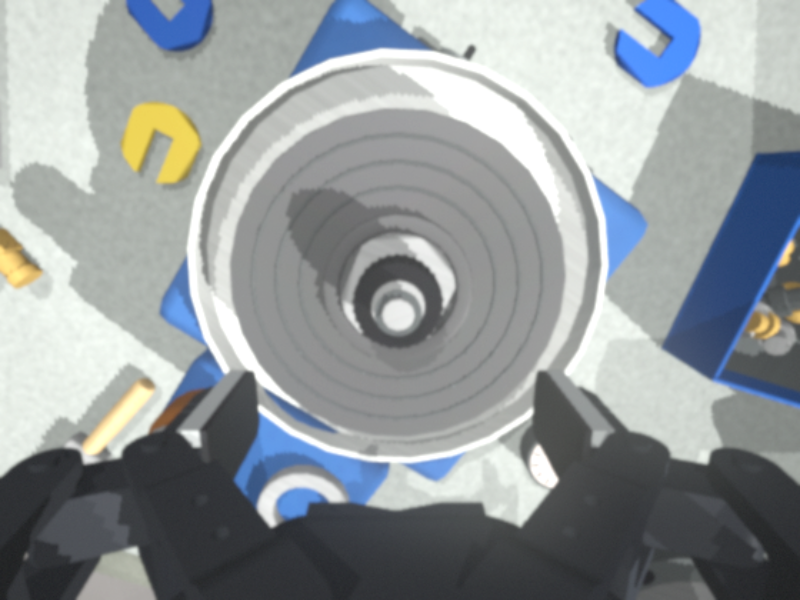

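The wrist view shows the spindle end at (398,313)/1.43 and the light washer round the knob. Its round back faces image-up (toward the robot), and its flats are at the left and right, near (345,280) and (457,280). Next I measure its rim in polar form.

```bash
python3 - <<'E'
from h import *
d=load('w1'); g=cv2.cvtColor(d['image'],cv2.COLOR_RGB2GRAY).astype(np.float32)
t=load('top0'); 
p,e=tri(t,(248.4,195.9),d,(398/1.4286,313/1.4286)); print('spin',p,e)
s=load('side0'); p2,e2=tri(s,(283.4,204.6),d,(398/1.4286,313/1.4286)); print('spin',p2,e2)
c=np.array([562,47]); z=162.5
rs=np.arange(20,44,1.)
for dd,n in ((d,'w'),(t,'t')):
  gg=cv2.cvtColor(dd['image'],cv2.COLOR_RGB2GRAY).astype(np.float32)
  for a in range(0,360,10):
    v=[]
    for r in rs:
        u=proj(dd,[c[0]+r*np.cos(np.radians(a)),c[1]+r*np.sin(np.radians(a)),z]); v.append(cv2.getRectSubPix(gg,(1,1),u)[0,0])
    print(n,a,' '.join('%3d'%x for x in v)) if n=='w' else 0
x=cv2.getRectSubPix(d['image'],(120,110),(280,205)); cv2.imwrite('pics/w1c.png',cv2.cvtColor(cv2.convertScaleAbs(cv2.resize(x,(0,0),fx=5,fy=5,interpolation=cv2.INTER_CUBIC),alpha=1.5),cv2.COLOR_RGB2BGR))
E
```

```text
spin [559.80236401  48.31621554 209.55161572] 1.618075595892812
spin [560.81414164  48.85988085 209.87761086] 2.7493373514034665
w 0  87  83  75  61  49  45  44  44  44  44  45  50  63  77  83  84  86  89  92  91  88  86  87  92
w 10 127 105  92  86  76  60  46  43  44  44  44  46  53  65  76  81  82  82  81  82  83  83  87  91
w 20 156 149 129 102  88  80  65  50  44  44  44  45  46  55  68  78  81  82  82  83  83  83  83  83
w 30 160 157 148 125  97  84  75  60  47  44  44  44  45  49  61  74  80  82  82  83  83  83  83  83
w 40 161 159 149 124  97  86  76  58  46  44  44  44  45  49  62  74  80  82  82  83  84  84  84  84
w 50 160 149 121  97  89  79  61  48  45  44  44  44  46  51  60  72  79  81  82  83  84  85  85  85
w 60 112  95  90  85  72  54  45  45  46  46  46  46  52  68  83  83  80  81  82  83  84  85  88  88
w 70  93  98  90  69  52  47  47  46  46  47  47  49  57  60  58  63  73  79  82  84  87  90  94  95
w 80 135 116  78  54  48  47  47  47  47  47  49  51  55  56  57  62  77  87  91  94  95  96  98 101
w 90  95  60  49  48  48  48  48  48  48  53  71  87  79  64  6
[... 1989 characters left out ...]
  61  92 110 113 108 100  91  80  68  58  62  77  89  93  93  92  91  85  77  70  67  72
w 300  38  39  46  65  93 110 114 115 115 109  93  71  69  83  92  94  92  92  91  86  77  71  78  87
w 310  41  43  44  51  78 120 148 158 159 154 134 100  84  89  93  93  92  91  89  86  82  85  90  93
w 320  44  44  43  44  46  65 109 147 159 158 143 114  95  94  94  93  93  92  91  86  84  89  92  93
w 330  44  44  44  45  45  45  52  84 126 147 137 108  93  94  94  93  93  92  91  89  87  90  93  94
w 340  51  45  44  45  46  45  44  46  58  94 121 118  99  93  93  94  93  92  91  90  90  93  94  94
w 350  76  58  48  45  44  44  44  45  44  44  49  63  81  91  94  94  93  92  91  90  89  89  92  93
```

View pics/w1c.png

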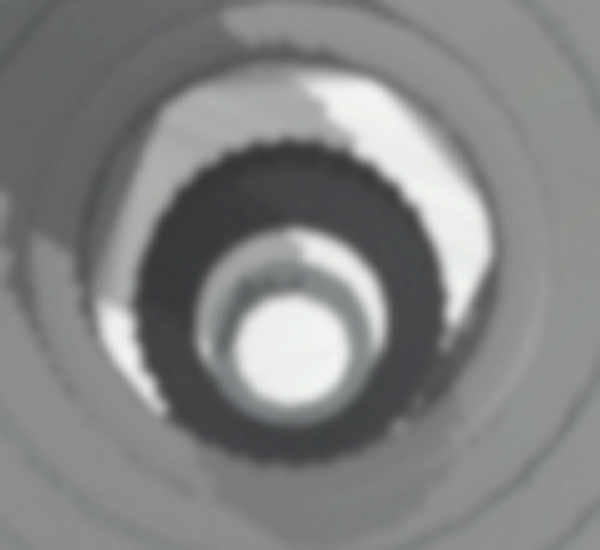

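```bash
python3 - <<'E'
from h import *
d=load('w1'); g=cv2.cvtColor(d['image'],cv2.COLOR_RGB2GRAY).astype(np.float32)
c=np.array([560.3,48.8]); z=163.5; rs=np.arange(24,42,.25)
P={}
for a in range(90,346,3):
    w=np.array([np.cos(np.radians(a)),np.sin(np.radians(a))])
    v=np.array([cv2.getRectSubPix(g,(1,1),proj(d,[*(c+r*w),z]))[0,0] for r in rs])
    k=[i for i in range(len(v)-4) if v[i:i+4].max()>105]   # last bright
    if not k: continue
    j=k[-1]; q=np.argmin(np.diff(v)[j:j+16])+j; gr=np.diff(v)
    # steepest drop outermost
    cand=[i for i in range(8,len(gr)) if gr[i]<-3]; 
    if not cand: continue
    q=min(cand,key=lambda i:gr[i]); P[a]=c+w*(rs[q]+.125); print((a,float(rs[q])),end=' ')
print()
Q=np.array([P[a] for a in P if 243<=a<=285]); 
vx,vy,x0,y0=cv2.fitLine(Q.astype(np.float32),cv2.DIST_HUBER,0,.01,.01).ravel(); print('flat dir',np.degrees(np.arctan2(vy,vx)),'dist',abs(vx*(c[1]-y0)-vy*(c[0]-x0)))
t=load('top0')
C=[onz(t,*q,22) for q in [(385.2,191.8),(447.3,182.0),(467.7,271.4),(402.7,280.5)]]; print(np.round(C,1)); m=np.mean(C,0); print(m, np.degrees(np.arctan2(*((C[0]+C[1]-C[2]-C[3])[[1,0]]))))
E
```

```text
(93, 29.25) (96, 30.0) (99, 30.0) (102, 30.5) (105, 31.5) (108, 32.0) (111, 32.75) (114, 33.5) (117, 33.5) (120, 33.75) (123, 33.0) (126, 33.75) (129, 33.25) (132, 33.5) (135, 33.0) (138, 32.25) (141, 31.25) (144, 31.25) (147, 31.5) (150, 31.25) (153, 31.5) (156, 32.25) (159, 32.5) (162, 32.25) (165, 33.0) (168, 32.75) (171, 33.0) (174, 33.5) (177, 33.5) (180, 33.25) (183, 33.0) (186, 33.0) (189, 33.0) (192, 33.0) (195, 33.25) (198, 33.0) (201, 33.75) (204, 33.5) (207, 34.0) (210, 34.0) (213, 33.75) (216, 33.5) (219, 33.0) (222, 33.0) (225, 33.0) (228, 33.0) (231, 33.0) (234, 33.0) (237, 33.25) (240, 32.5) (243, 31.5) (246, 31.0) (249, 30.5) (252, 29.75) (255, 29.25) (258, 29.0) (261, 29.0) (264, 28.5) (267, 28.5) (270, 28.75) (273, 28.75) (276, 28.75) (279, 29.25) (282, 29.0) (285, 29.75) (288, 30.5) (291, 31.0) (294, 32.25) (297, 32.5) (300, 32.75) (303, 32.25) (306, 32.75) (309, 32.75) (312, 32.75) (315, 33.0) (318, 32.5) (321, 32.75) (324, 32.5) (327, 32.75) (330, 32.75) (333, 32.5) (336, 33.0) (339, 33.5) 
flat dir -1.496098 dist 28.65505112629755
[[ 613.3 -301.1   22. ]
 [ 644.1 -466.6   22. ]
 [ 410.1 -511.1   22. ]
 [ 382.8 -343.1   22. ]]
[ 512.59544468 -405.49126162   22.        ] 10.547068017913164
```

```bash
python3 -m pendant '[[0,0,0,0,0,-8.35,0.085],[0,0,0,0,0,-8.35,0.085],[0,0,0,0,0,-8.35,0.085],[0,0,0,0,0,-8.35,0.085],[0,0,0,0,0,-8.35,0.085],[0,0,0,0,0,-8.35,0.085],[0,0,0,0,0,-8.35,0.085],[0,0,0,0,0,-8.35,0.085],[0,0,0,0,0,-8.35,0.085],[0,0,0,0,0,-8.35,0.085],[0,0,0,0,0,-8.35,0.085],[0,0,0,0,0,-8.35,0.085]]'; python3 -m pendant '[[0,0,0,0,0,-8.35,0.085],[0,0,0,0,0,-8.35,0.085],[0,0,0,0,0,-8.35,0.085],[0,0,0,0,0,-8.35,0.085],[0,0,0,0,0,-8.35,0.085],[0,0,0,0,0,-8.35,0.085],[0,0,0,0,0,-8.35,0.085],[0,0,0,0,0,-8.35,0.085],[0,0,0,0,0,-8.35,0.085],[0,0,0,0,0,-8.35,0.085],[0,0,0,0,0,-8.35,0.065],[0,0,0,0,0,0,0.065]]'
cat > where.py <<'E'
from h import *
import sys
s=arm.read_state(); t=R.from_quat(s['ee_rot']).as_matrix()
print('t',s['clock'],'p',s['position'].round(2),'J',s['joints'].round(3),'yaw_y',np.degrees(np.arctan2(t[1,1],t[0,1])).round(2),'tilt',t[:,2].round(4),'F',s['contact_force'].round(1),'M',s['wrist_torque'].round(2),'g',s['gripper_width'],s['grasp_force'])
if len(sys.argv)>3: print('tool shift',(t.T@(np.array(list(map(float,sys.argv[1:4])))-s['position'])).round(2))
E
python3 where.py 560.3 48.8 193
```

```text
clock: 3.2
position: [562.8, 45.8, 304.7]
ee_rot: [0.871, -0.492, 0.0, -0.0]
contact_force: [-0.5, -0.3, -1.3]
gripper_width: 84.8
grasp_force: 0.0
clock: 4.4
position: [562.9, 46.0, 304.7]
ee_rot: [0.96, 0.281, 0.0, -0.0]
contact_force: [-0.4, 0.7, -0.4]
gripper_width: 65.1
grasp_force: 0.0
t 4.4 p [562.91  46.   304.7 ] J [ 0.368  0.251 -0.063 -0.    -1.256  1.771] yaw_y -57.4 tilt [ 2.e-04  2.e-04 -1.e+00] F [-0.4  0.7 -0.4] M [-0.03  0.03  0.04] g 65.07848116460175 0.0
tool shift [ -0.72  -3.76 111.7 ]
```

```bash
python3 -m pendant '[[-0.0007,-0.0038,0.012,0,0,0,0.065],[0,0,0.015,0,0,0,0.065],[0,0,0.015,0,0,0,0.065],[0,0,0.015,0,0,0,0.065],[0,0,0.015,0,0,0,0.065],[0,0,0.012,0,0,0,0.065],[0,0,0.010,0,0,0,0.065],[0,0,0.009,0,0,0,0.065],[0,0,0.006,0,0,0,0.065],[0,0,0,0,0,0,0.055],[0,0,0,0,0,0,0.055],[0,0,0,0,0,0,0.055]]'
python3 where.py 560.3 48.8 193
python3 - <<'E'
from h import *
d=snap('wrist','w2'); e=snap('side','s2')
a=cv2.resize(cv2.imread('pics/w2.png'),(400,300)); i=cv2.imread('pics/s2.png'); b=cv2.resize(i[140:260,200:360],(800,600),interpolation=cv2.INTER_CUBIC)
b[:240,:320]=cv2.resize(cv2.imread('pics/w2.png'),(320,240)); cv2.imwrite('pics/v2.png',b)
E
```

```text
clock: 5.6
position: [561.3, 50.4, 195.9]
ee_rot: [0.96, 0.282, 0.001, 0.0]
contact_force: [0.5, 0.4, -0.3]
gripper_width: 54.7
grasp_force: 0.0
t 5.6 p [561.33  50.37 195.94] J [ 0.377  0.332 -0.234  0.    -1.004  1.765] yaw_y -57.28 tilt [ 1.3e-03  3.0e-04 -1.0e+00] F [ 0.5  0.4 -0.3] M [-0.    0.04  0.03] g 54.68094215859927 0.0
tool shift [-1.72  0.76  2.94]
```

View pics/v2.png

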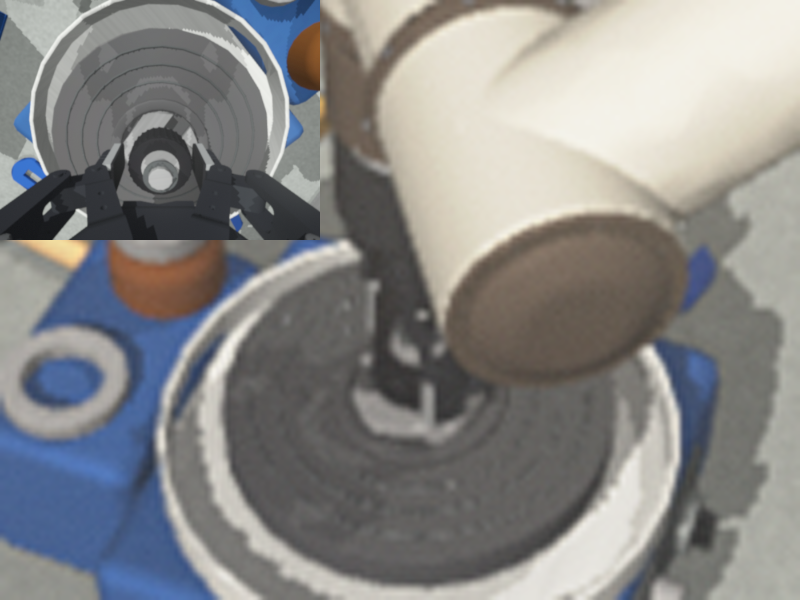

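The fingers straddle the knob, with tips just above the washer. Next I centre and close gradually.

```bash
python3 -m pendant '[[-0.0012,0.0005,0.002,0,0,0,0.052],[0,0,0,0,0,0,0.050],[0,0,0,0,0,0,0.048],[0,0,0,0,0,0,0.048]]'; python3 where.py 560.3 48.8 193;  python3 -m pendant '[[0,0,0,0,0,0,0.0468],[0,0,0,0,0,0,0.0468]]';python3 -m pendant '[[0,0,0,0,0,0,0.0462],[0,0,0,0,0,0,0.0462]]'
```

```text
clock: 6.1
position: [560.2, 49.2, 193.4]
ee_rot: [0.96, 0.282, 0.0, 0.0]
contact_force: [-0.0, -0.4, 0.3]
gripper_width: 48.1
grasp_force: 0.0
t 6.1 p [560.21  49.15 193.35] J [ 0.376  0.333 -0.24   0.    -0.998  1.766] yaw_y -57.28 tilt [ 1.e-04 -0.e+00 -1.e+00] F [-0.  -0.4  0.3] M [-0.03  0.01  0.04] g 48.09928499448219 0.049592647701501846
tool shift [-0.11  0.35  0.35]
clock: 6.3
position: [560.5, 48.7, 193.5]
ee_rot: [0.96, 0.282, 0.0, 0.0]
contact_force: [0.6, -3.2, 0.6]
gripper_width: 46.7
grasp_force: 1.5
clock: 6.5
position: [560.6, 48.6, 193.6]
ee_rot: [0.96, 0.282, 0.0, 0.0]
contact_force: [1.3, -5.6, -0.4]
gripper_width: 46.4
grasp_force: 2.7
```

```bash
python3 -m pendant '[[0,0.0004,0,0,0,0,0.0462],[0,0,0,0,0,0,0.0458]]';python3 -m pendant '[[0,0,0,0,0,0,0.0455],[0,0,0,0,0,0,0.0455]]';python3 -m pendant '[[0,0,0,0,0,0,0.0450],[0,0,0,0,0,0,0.0450]]'
```

```text
clock: 6.7
position: [560.7, 48.5, 193.7]
ee_rot: [0.96, 0.282, 0.0, 0.0]
contact_force: [2.0, -5.5, 1.3]
gripper_width: 45.8
grasp_force: 3.3
clock: 6.9
position: [560.7, 48.4, 193.7]
ee_rot: [0.96, 0.282, 0.0, 0.0]
contact_force: [2.9, -5.0, 2.1]
gripper_width: 45.2
grasp_force: 8.9
clock: 7.1
position: [560.7, 48.4, 193.8]
ee_rot: [0.96, 0.282, 0.0, 0.0]
contact_force: [2.0, -5.8, 2.0]
gripper_width: 45.6
grasp_force: 19.4
```

```bash
python3 -m pendant '[[0,0.0004,0,0,0,0,0.0447],[0,0,0,0,0,0,0.0447]]';python3 -m pendant '[[0,0,0,0,0,0,0.0445],[0,0,0,0,0,0,0.0445]]';python3 where.py
```

```text
clock: 7.3
position: [560.7, 48.4, 193.8]
ee_rot: [0.96, 0.282, 0.0, 0.0]
contact_force: [0.1, -4.3, 3.5]
gripper_width: 45.4
grasp_force: 25.9
clock: 7.5
position: [560.7, 48.4, 193.8]
ee_rot: [0.959, 0.282, 0.0, 0.0]
contact_force: [-0.2, -4.0, 5.5]
gripper_width: 45.4
grasp_force: 30.5
t 7.5 p [560.74  48.4  193.83] J [ 0.374  0.333 -0.238  0.    -0.999  1.768] yaw_y -57.27 tilt [ 5.e-04 -2.e-04 -1.e+00] F [-0.2 -4.   5.5] M [-1.16  0.   -0.1 ] g 45.3524650823823 30.52199810743332
```

```bash
python3 -m pendant '[[0,0,0,0,0,0,0.0441],[0,0,0,0,0,0,0.0441]]'; python3 -m pendant '[[0,0,-0.0001,0,0,4,0.0441],[0,0,-0.0001,0,0,4,0.0441],[0,0,-0.0001,0,0,4,0.0441],[0,0,-0.0001,0,0,4,0.0441]]';python3 where.py
```

```text
clock: 7.7
position: [560.7, 48.4, 193.9]
ee_rot: [0.959, 0.282, 0.0, 0.0]
contact_force: [-0.7, -4.1, 5.2]
gripper_width: 45.0
grasp_force: 39.7
clock: 8.1
position: [560.7, 48.6, 194.2]
ee_rot: [0.989, 0.146, 0.0, 0.0]
contact_force: [-0.0, -3.8, 5.6]
gripper_width: 44.9
grasp_force: 39.4
t 8.1 p [560.69  48.59 194.25] J [ 3.750e-01  3.330e-01 -2.380e-01  1.000e-03 -1.000e+00  1.488e+00] yaw_y -73.21 tilt [ 3.e-04 -9.e-04 -1.e+00] F [-0.  -3.8  5.6] M [-1.07  0.05  0.82] g 44.89172687769262 39.40417528152466
```

```bash
python3 -m pendant '[[0,0,-0.00017,0,0,6,0.0441],[0,0,-0.00017,0,0,6,0.0441],[0,0,-0.00017,0,0,6,0.0441],[0,0,-0.00017,0,0,6,0.0441],[0,0,-0.00017,0,0,6,0.0441],[0,0,-0.00017,0,0,6,0.0441],[0,0,-0.00017,0,0,6,0.0441],[0,0,-0.00017,0,0,6,0.0441],[0,0,-0.00017,0,0,6,0.0441],[0,0,-0.00017,0,0,6,0.0441],[0,0,-0.00017,0,0,6,0.0441]]';python3 where.py; python3 -m pendant '[[0,0,-0.00017,0,0,6,0.0441],[0,0,-0.00017,0,0,6,0.0441],[0,0,-0.00017,0,0,6,0.0441],[0,0,-0.00017,0,0,6,0.0441],[0,0,-0.00017,0,0,6,0.0441],[0,0,-0.00017,0,0,6,0.0441],[0,0,-0.00017,0,0,6,0.0441],[0,0,-0.00017,0,0,6,0.0441],[0,0,-0.00017,0,0,6,0.0441],[0,0,-0.00017,0,0,6,0.0441],[0,0,-0.00017,0,0,6,0.0441]]';python3 where.py
```

```text
clock: 9.2
position: [560.8, 49.1, 196.1]
ee_rot: [0.909, -0.417, 0.0, -0.0]
contact_force: [0.2, -1.9, 4.8]
gripper_width: 44.9
grasp_force: 39.4
t 9.2 p [560.83  49.11 196.09] J [ 0.375  0.331 -0.235  0.    -1.004  0.335] yaw_y -139.28 tilt [ 9.e-04 -0.e+00 -1.e+00] F [ 0.2 -1.9  4.8] M [-0.62  0.06  0.78] g 44.855188610186836 39.40995275974274
clock: 10.3
position: [561.4, 49.2, 197.9]
ee_rot: [-0.535, 0.845, -0.0, 0.001]
contact_force: [0.7, -0.9, 4.5]
gripper_width: 44.7
grasp_force: 39.4
t 10.3 p [561.42  49.21 197.94] J [ 3.750e-01  3.290e-01 -2.320e-01  1.000e-03 -1.007e+00 -8.170e-01] yaw_y 154.72 tilt [ 2.2e-03  3.0e-04 -1.0e+00] F [ 0.7 -0.9  4.5] M [-0.7  -0.38  0.79] g 44.749032364593575 39.436107873916626
```

```bash
python3 -m pendant '[[0,0,-0.00017,0,0,6,0.0441],[0,0,-0.00017,0,0,6,0.0441],[0,0,-0.00017,0,0,6,0.0441],[0,0,-0.00017,0,0,6,0.0441],[0,0,-0.00017,0,0,6,0.0441],[0,0,-0.00017,0,0,6,0.0441],[0,0,-0.00017,0,0,6,0.0441],[0,0,-0.00017,0,0,6,0.0441],[0,0,-0.00017,0,0,6,0.0441],[0,0,-0.00017,0,0,6,0.0441],[0,0,-0.00017,0,0,6,0.0441],[0,0,0,0,0,0,0.0441]]';python3 where.py
```

```text
clock: 11.5
position: [561.7, 48.7, 199.8]
ee_rot: [0.011, 1.0, -0.0, 0.001]
contact_force: [1.7, -3.2, 3.6]
gripper_width: 44.5
grasp_force: 39.7
t 11.5 p [561.71  48.74 199.8 ] J [ 3.750e-01  3.280e-01 -2.300e-01  1.000e-03 -1.011e+00 -1.967e+00] yaw_y 88.79 tilt [ 2.8e-03 -3.0e-04 -1.0e+00] F [ 1.7 -3.2  3.6] M [-1.24 -0.72  0.27] g 44.532994898482535 39.66612696647644
```

```bash
python3 -m pendant '[[0,0,0,0,0,0,0.048],[0,0,0,0,0,0,0.058],[0,0,0,0,0,0,0.064],[0,0,0,0,0,0,0.064],[0,0,0,0,0,0,0.064]]';python3 where.py 560.3 48.5 190
python3 - <<'E'
from h import *
d=snap('wrist','w3'); g=cv2.imread('pics/w3.png')
cv2.imwrite('pics/w3v.png',cv2.convertScaleAbs(cv2.resize(g[200:420,140:420],(800,628)),alpha=1.5)[:600])
E
```

```text
clock: 12.0
position: [560.5, 48.7, 199.1]
ee_rot: [0.011, 1.0, 0.0, -0.0]
contact_force: [0.0, -0.3, 0.5]
gripper_width: 64.2
grasp_force: 0.0
t 12.0 p [560.46  48.71 199.1 ] J [ 0.375  0.328 -0.231 -0.    -1.012 -1.967] yaw_y 88.73 tilt [-4.e-04  2.e-04 -1.e+00] F [ 0.  -0.3  0.5] M [ 0.01 -0.04  0.01] g 64.18508847582078 0.0
tool shift [ 0.15 -0.21  9.1 ]
```

View pics/w3v.png

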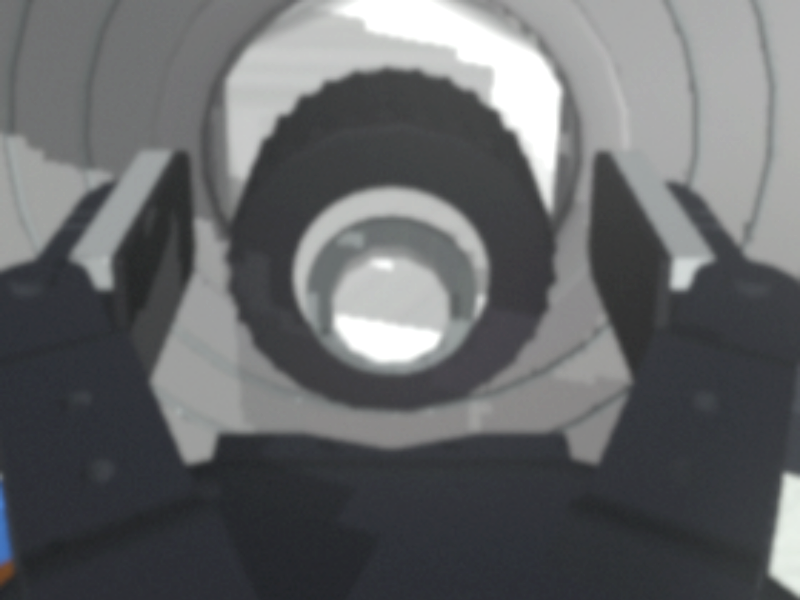

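The fingers are parallel to the washer's flats and outside them, centred on the knob. Next I descend to feel for the boss.

```bash
python3 -m pendant '[[0,0,0.003,0,0,0,0.062],[0,0,0.003,0,0,0,0.062],[0,0,0.003,0,0,0,0.062],[0,0,0.002,0,0,0,0.062],[0,0,0,0,0,0,0.062]]';python3 -m pendant '[[0,0,0.001,0,0,0,0.062],[0,0,0,0,0,0,0.062]]';python3 -m pendant '[[0,0,0.001,0,0,0,0.062],[0,0,0,0,0,0,0.062]]';python3 -m pendant '[[0,0,0.001,0,0,0,0.062],[0,0,0,0,0,0,0.062]]'
```

```text
clock: 12.55
position: [560.4, 48.4, 187.8]
ee_rot: [0.011, 1.0, -0.0, -0.0]
contact_force: [-0.8, -0.2, -0.8]
gripper_width: 61.8
grasp_force: 0.0
clock: 12.75
position: [560.6, 48.5, 187.3]
ee_rot: [0.011, 1.0, 0.0, -0.0]
contact_force: [-0.8, -0.2, 0.2]
gripper_width: 61.7
grasp_force: 0.0
clock: 12.95
position: [560.6, 48.5, 186.2]
ee_rot: [0.011, 1.0, 0.0, -0.0]
contact_force: [0.5, 0.3, -0.6]
gripper_width: 61.9
grasp_force: 0.0
clock: 13.15
position: [560.5, 48.5, 185.2]
ee_rot: [0.011, 1.0, 0.0, -0.0]
contact_force: [1.3, 0.3, 0.6]
gripper_width: 62.0
grasp_force: 0.0
```

```bash
for i in 1; do python3 -m pendant '[[0,0,0.0008,0,0,0,0.062],[0,0,0,0,0,0,0.062]]';python3 -m pendant '[[0,0,0.0006,0,0,0,0.062],[0,0,0,0,0,0,0.062]]';python3 -m pendant '[[0,0,0.0006,0,0,0,0.062],[0,0,0,0,0,0,0.062]]'; done | grep -E 'pos|force'
```

```text
position: [560.6, 48.5, 184.4]
contact_force: [0.8, -0.2, -0.1]
grasp_force: 0.0
position: [560.6, 48.5, 183.9]
contact_force: [0.7, 0.9, -1.7]
grasp_force: 0.0
position: [560.6, 48.5, 183.2]
contact_force: [-0.2, 0.3, -0.6]
grasp_force: 0.0
```

```bash
(python3 -m pendant '[[0,0,0.0006,0,0,0,0.062],[0,0,0,0,0,0,0.062]]';python3 -m pendant '[[0,0,0.0005,0,0,0,0.062],[0,0,0,0,0,0,0.062]]') | grep -E 'pos|force'
```

```text
position: [560.6, 48.5, 182.6]
contact_force: [-0.3, 0.1, -0.4]
grasp_force: 0.0
position: [560.6, 48.5, 182.2]
contact_force: [-0.1, -0.5, 0.4]
grasp_force: 0.0
```

```bash
(python3 -m pendant '[[0,0,0.0005,0,0,0,0.062],[0,0,0,0,0,0,0.062]]';python3 -m pendant '[[0,0,0.0005,0,0,0,0.062],[0,0,0,0,0,0,0.062]]') | grep -E 'pos|force'
```

```text
position: [560.6, 48.5, 181.6]
contact_force: [0.7, 0.5, -0.9]
grasp_force: 0.0
position: [560.6, 48.5, 181.2]
contact_force: [0.1, 0.4, -0.3]
grasp_force: 0.0
```

```bash
(python3 -m pendant '[[0,0,0.0005,0,0,0,0.062],[0,0,0,0,0,0,0.062]]';python3 -m pendant '[[0,0,0.0005,0,0,0,0.062],[0,0,0,0,0,0,0.062]]') | grep -E 'pos|force'
```

```text
position: [560.6, 48.5, 180.6]
contact_force: [-0.3, -0.6, 0.2]
grasp_force: 0.0
position: [560.6, 48.5, 180.1]
contact_force: [-0.9, 0.4, -0.8]
grasp_force: 0.0
```

```bash
(python3 -m pendant '[[0,0,0.0005,0,0,0,0.062],[0,0,0,0,0,0,0.062]]';python3 -m pendant '[[0,0,0.0005,0,0,0,0.062],[0,0,0,0,0,0,0.062]]') | grep -E 'pos|force'
```

```text
position: [560.7, 48.5, 180.0]
contact_force: [-0.8, -0.7, 2.1]
grasp_force: 1.0
position: [560.7, 48.5, 180.0]
contact_force: [-1.7, 0.7, 4.5]
grasp_force: 2.4
```

```bash
(python3 -m pendant '[[0,0,0.0005,0,0,0,0.062],[0,0,0,0,0,0,0.062]]') | grep -E 'pos|force'
```

```text
position: [560.7, 48.5, 180.0]
contact_force: [-2.1, 0.2, 6.3]
grasp_force: 3.6
```

```bash
python3 -m pendant '[[0,0,-0.0022,0,0,0,0.062],[0,0,0,0,0,0,0.061],[0,0,0,0,0,0,0.060]]'; python3 -m pendant '[[0,0,0,0,0,0,0.059],[0,0,0,0,0,0,0.059]]';python3 -m pendant '[[0,0,0,0,0,0,0.0583],[0,0,0,0,0,0,0.0583]]';python3 -m pendant '[[0,0,0,0,0,0,0.0578],[0,0,0,0,0,0,0.0578]]'
```

```text
clock: 15.85
position: [560.5, 48.5, 180.5]
ee_rot: [0.011, 1.0, 0.0, -0.0]
contact_force: [0.8, -0.0, 1.0]
gripper_width: 59.8
grasp_force: 0.2
clock: 16.05
position: [560.7, 48.5, 180.8]
ee_rot: [0.011, 1.0, -0.0, -0.0]
contact_force: [-0.8, -0.4, 0.4]
gripper_width: 59.1
grasp_force: 0.3
clock: 16.25
position: [560.7, 48.5, 180.9]
ee_rot: [0.011, 1.0, 0.0, 0.0]
contact_force: [0.2, -0.8, 0.5]
gripper_width: 58.4
grasp_force: 1.4
clock: 16.45
position: [560.7, 48.5, 181.0]
ee_rot: [0.011, 1.0, 0.0, 0.0]
contact_force: [-0.9, 0.3, 1.1]
gripper_width: 58.0
grasp_force: 6.1
```

```bash
python3 -m pendant '[[0,0,0,0,0,0,0.0572],[0,0,0,0,0,0,0.0572]]';python3 -m pendant '[[0,0,0,0,0,0,0.0564],[0,0,0,0,0,0,0.0564]]'; python3 where.py
```

```text
clock: 16.65
position: [560.7, 48.5, 181.1]
ee_rot: [0.011, 1.0, 0.0, 0.0]
contact_force: [-0.1, 0.4, 2.6]
gripper_width: 57.5
grasp_force: 14.4
clock: 16.85
position: [560.7, 48.5, 181.3]
ee_rot: [0.011, 1.0, 0.0, 0.0]
contact_force: [-0.6, -0.6, 3.8]
gripper_width: 56.7
grasp_force: 27.2
t 16.85 p [560.74  48.51 181.27] J [ 0.374  0.346 -0.254  0.    -0.97  -1.967] yaw_y 88.73 tilt [ 5.e-04  1.e-04 -1.e+00] F [-0.6 -0.6  3.8] M [ 0.07  0.15 -0.01] g 56.709109369032824 27.176640560846863
```

```bash
python3 -m pendant '[[0,0,-0.0006,0,0,0,0.056],[0,0,-0.0006,0,0,0,0.056],[0,0,-0.0006,0,0,0,0.056],[0,0,0,0,0,0,0.056]]'; python3 -m pendant '[[0,0,-0.0006,0,0,0,0.056],[0,0,-0.0006,0,0,0,0.056],[0,0,-0.0006,0,0,0,0.056],[0,0,-0.0004,0,0,0,0.056],[0,0,0,0,0,0,0.056]]';  python3 where.py
```

```text
clock: 17.25
position: [560.1, 48.4, 182.1]
ee_rot: [0.011, 1.0, -0.0, -0.001]
contact_force: [0.9, 0.5, -1.0]
gripper_width: 56.4
grasp_force: 33.4
clock: 17.75
position: [560.7, 48.5, 185.0]
ee_rot: [0.011, 1.0, 0.0, 0.0]
contact_force: [-0.1, 0.2, -1.6]
gripper_width: 56.4
grasp_force: 33.4
t 17.75 p [560.66  48.52 185.02] J [ 0.374  0.342 -0.249 -0.    -0.979 -1.967] yaw_y 88.72 tilt [ 2.e-04  1.e-04 -1.e+00] F [-0.1  0.2 -1.6] M [ 0.02 -0.02  0.04] g 56.38238333632812 33.4460959257558
```

```bash
python3 -m pendant '[[0,0,-0.0006,0,0,0,0.056],[0,0,-0.0006,0,0,0,0.056],[0,0,0,0,0,0,0.056]]'; python3 where.py;  python3 -m pendant '[[0.002,0,0,0,0,0,0.056],[0.002,0,0,0,0,0,0.056],[0,0,0,0,0,0,0.056]]'; python3 where.py
```

```text
clock: 18.05
position: [560.7, 48.5, 186.3]
ee_rot: [0.011, 1.0, 0.0, 0.0]
contact_force: [0.8, -0.6, -1.0]
gripper_width: 56.4
grasp_force: 33.4
t 18.05 p [560.69  48.53 186.26] J [ 0.374  0.341 -0.248  0.    -0.982 -1.967] yaw_y 88.72 tilt [ 3.e-04  1.e-04 -1.e+00] F [ 0.8 -0.6 -1. ] M [ 0.04  0.01 -0.04] g 56.36275855478783 33.447646871209145
clock: 18.35
position: [556.2, 48.6, 186.1]
ee_rot: [0.011, 1.0, -0.0, -0.0]
contact_force: [-0.2, -0.7, -2.0]
gripper_width: 56.8
grasp_force: 33.4
t 18.35 p [556.25  48.56 186.11] J [ 0.377  0.334 -0.258 -0.    -0.979 -1.97 ] yaw_y 88.72 tilt [-3.e-04 -0.e+00 -1.e+00] F [-0.2 -0.7 -2. ] M [ 0.02 -0.   -0.  ] g 56.76831112252358 33.4473490761593
```

Free. I draw it out further.

```bash
python3 -m pendant '[[0.004,0,0,0,0,0,0.056],[0.005,0,0,0,0,0,0.056],[0.005,0,0,0,0,0,0.056],[0,0,0,0,0,0,0.056]]'; python3 -m pendant '[[0.006,0,0,0,0,0,0.056],[0.007,0,0,0,0,0,0.056],[0.007,0,0,0,0,0,0.056],[0.008,0,0,0,0,0,0.056],[0.008,0,0,0,0,0,0.056],[0.008,0,0,0,0,0,0.056],[0.005,0,0,0,0,0,0.056],[0,0,0,0,0,0,0.056]]';python3 where.py
python3 - <<'E'
from h import *
d=snap('wrist','w4')
a=cv2.resize(cv2.imread('pics/w4.png'),(640,480)); cv2.imwrite('pics/w4v.png',cv2.convertScaleAbs(a,alpha=1.4))
E
```

```text
clock: 18.75
position: [541.7, 48.8, 186.2]
ee_rot: [0.011, 1.0, -0.0, -0.0]
contact_force: [0.0, 0.2, -2.0]
gripper_width: 56.7
grasp_force: 33.5
clock: 19.55
position: [492.9, 50.0, 186.3]
ee_rot: [0.011, 1.0, 0.0, -0.0]
contact_force: [-0.1, 0.1, -1.5]
gripper_width: 56.5
grasp_force: 33.5
t 19.55 p [492.9   49.97 186.28] J [ 0.429  0.233 -0.406 -0.    -0.933 -2.022] yaw_y 88.74 tilt [-0.e+00  1.e-04 -1.e+00] F [-0.1  0.1 -1.5] M [-0.   -0.    0.02] g 56.50565434705617 33.45256017521024
```

View pics/w4v.png

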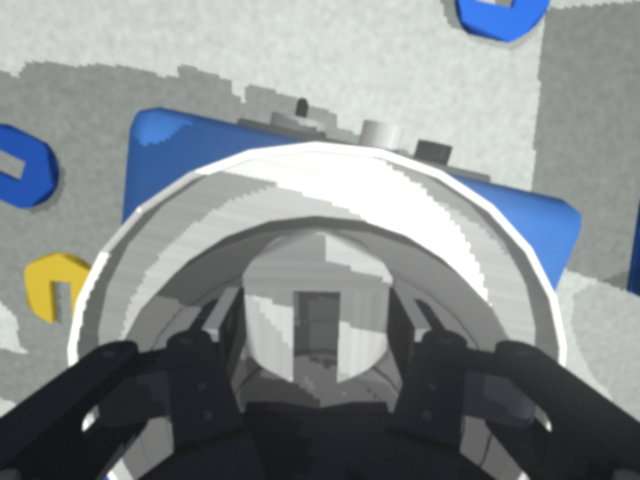

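The washer is held squarely by its flats and drawn clear of the knob, which still stands on the spindle. Next I lift and carry it to the tray.

```bash
python3 -m pendant '[[0,0,-0.015,0,0,0,0.056],[0,0,-0.025,0,0,0,0.056],[0,0,-0.025,0,0,0,0.056],[0,0,-0.015,0,0,0,0.056],[0,-0.01,0,0,0,0,0.056],[0,-0.02,0,0,0,0,0.056],[0,-0.03,0,0,0,0,0.056],[0,-0.03,0,0,0,0,0.056],[0,-0.03,0,0,0,0,0.056],[0,-0.03,0,0,0,0,0.056],[0,-0.03,0,0,0,0,0.056],[0,-0.03,0,0,0,0,0.056]]'; python3 -m pendant '[[0,-0.03,0,0,0,0,0.056],[0,-0.03,0,0,0,0,0.056],[0,-0.03,0,0,0,0,0.056],[0,-0.03,0,0,0,0,0.056],[0,-0.03,0,0,0,0,0.056],[0,-0.03,0,0,0,0,0.056],[0,-0.03,0,0,0,0,0.056],[0,-0.03,0,0,0,0,0.056],[0,-0.01,0,0,0,0,0.056],[0,0,0,0,0,0,0.056],[0,0,0,0,0,0,0.056]]';python3 where.py 485 -411 60
python3 - <<'E'
from h import *
d=snap('wrist','w5')
for q in [(413.7,-330),(613.3,-301.1),(644.1,-466.6),(410.1,-511.1),(382.8,-343.1)]: print(np.round(proj(d,[*q,22]),0))
a=cv2.imread('pics/w5.png'); cv2.imwrite('pics/w5v.png',cv2.convertScaleAbs(a,alpha=1.4))
E
```

```text
clock: 20.8
position: [488.1, -161.7, 264.7]
ee_rot: [0.011, 1.0, 0.0, -0.001]
contact_force: [0.1, -0.3, -1.3]
gripper_width: 56.7
grasp_force: 33.5
clock: 21.9
position: [482.9, -409.5, 265.1]
ee_rot: [0.011, 1.0, 0.001, -0.001]
contact_force: [-0.7, 0.4, -1.6]
gripper_width: 56.6
grasp_force: 33.5
t 21.9 p [ 482.91 -409.46  265.06] J [-4.480e-01  3.940e-01  4.500e-02 -1.000e-03 -1.223e+00 -1.145e+00] yaw_y 88.7 tilt [-0.0015  0.0013 -1.    ] F [-0.7  0.4 -1.6] M [ 0.04  0.01 -0.04] g 56.64023413145568 33.541452465578914
tool shift [ -2.43  -1.76 205.05]
[348. 119.]
[366. 287.]
[233. 311.]
[180. 120.]
[337.  89.]
```

View pics/w5v.png

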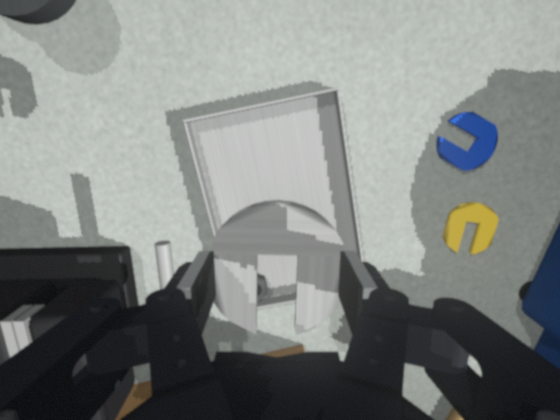

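The tray's near corners at (338,90) and (187,121) match my estimate, and the washer hangs level. Next I lower it.

```bash
python3 -m pendant '[[-0.0024,-0.0018,0.01,0,0,0,0.056],[0,0,0.025,0,0,0,0.056],[0,0,0.03,0,0,0,0.056],[0,0,0.03,0,0,0,0.056],[0,0,0.03,0,0,0,0.056],[0,0,0.03,0,0,0,0.056],[0,0,0.025,0,0,0,0.056],[0,0,0.015,0,0,0,0.056],[0,0,0.01,0,0,0,0.056],[0,0,0.01,0,0,0,0.056],[0,0,0.006,0,0,0,0.056],[0,0,0,0,0,0,0.056]]';  python3 -m pendant '[[0,0,0,0,0,0,0.056],[0,0,0,0,0,0,0.056]]'; python3 where.py 485 -411 28.5
```

```text
clock: 23.15
position: [485.6, -411.4, 44.6]
ee_rot: [0.011, 1.0, 0.0, -0.0]
contact_force: [0.2, 0.6, -0.9]
gripper_width: 56.6
grasp_force: 33.5
clock: 23.35
position: [486.2, -412.0, 46.0]
ee_rot: [0.011, 1.0, -0.0, 0.001]
contact_force: [-0.7, 0.4, -1.8]
gripper_width: 56.6
grasp_force: 33.5
t 23.35 p [ 486.24 -412.03   46.01] J [-0.449  0.612 -0.194  0.    -0.763 -1.144] yaw_y 88.73 tilt [ 1.5e-03 -9.0e-04 -1.0e+00] F [-0.7  0.4 -1.8] M [0.03 0.   0.  ] g 56.64495203967819 33.54145907331258
tool shift [ 1.28  1.02 17.51]
```

```bash
python3 -m pendant '[[0,0,0.004,0,0,0,0.056],[0,0,0.004,0,0,0,0.056],[0,0,0.003,0,0,0,0.056],[0,0,0.002,0,0,0,0.056],[0,0,0.001,0,0,0,0.056],[0,0,0,0,0,0,0.056]]|grep -E "pos|con"; for z in 1; do python3 -m pendant '[[0,0,0.0006,0,0,0,0.056],[0,0,0,0,0,0,0.056]]'; python3 -m pendant '[[0,0,0.0006,0,0,0,0.056],[0,0,0,0,0,0,0.056]]'; done |grep -E "pos|con"
```

```text
bash: unexpected EOF while looking for matching `''
```

```bash
(python3 -m pendant '[[0,0,0.0006,0,0,0,0.056],[0,0,0,0,0,0,0.056]]'; python3 -m pendant '[[0,0,0.0006,0,0,0,0.056],[0,0,0,0,0,0,0.056]]') |grep -E "pos|con"
```

```text
position: [485.8, -411.8, 44.9]
contact_force: [0.8, -0.6, -1.2]
position: [485.7, -411.7, 43.9]
contact_force: [0.3, 0.8, -0.8]
```

```bash
python3 -m pendant '[[0,0,0.004,0,0,0,0.056],[0,0,0.004,0,0,0,0.056],[0,0,0.003,0,0,0,0.056],[0,0,0.001,0,0,0,0.056],[0,0,0,0,0,0,0.056]]'; python3 -m pendant '[[0,0,0.0006,0,0,0,0.056],[0,0,0,0,0,0,0.056]]'; python3 -m pendant '[[0,0,0.0006,0,0,0,0.056],[0,0,0,0,0,0,0.056]]'
```

```text
clock: 24.25
position: [485.6, -411.7, 31.5]
ee_rot: [0.011, 1.0, 0.0, -0.0]
contact_force: [0.2, -0.9, -1.7]
gripper_width: 56.6
grasp_force: 33.5
clock: 24.45
position: [485.8, -411.8, 31.4]
ee_rot: [0.011, 1.0, -0.0, 0.0]
contact_force: [0.3, 0.8, -1.6]
gripper_width: 56.6
grasp_force: 33.5
clock: 24.65
position: [485.7, -411.8, 30.8]
ee_rot: [0.011, 1.0, -0.0, 0.0]
contact_force: [-0.2, 0.8, -1.1]
gripper_width: 56.6
grasp_force: 33.5
```

```bash
(python3 -m pendant '[[0,0,0.0007,0,0,0,0.056],[0,0,0,0,0,0,0.056]]'; python3 -m pendant '[[0,0,0.0006,0,0,0,0.056],[0,0,0,0,0,0,0.056]]') |grep -E "pos|con"
```

```text
position: [485.7, -411.7, 30.0]
contact_force: [-0.5, 0.0, -1.1]
position: [485.7, -411.7, 29.3]
contact_force: [0.0, 0.8, -0.9]
```

```bash
(python3 -m pendant '[[0,0,0.0005,0,0,0,0.056],[0,0,0,0,0,0,0.056]]'; python3 -m pendant '[[0,0,0.0005,0,0,0,0.056],[0,0,0,0,0,0,0.056]]') |grep -E "pos|con"
```

```text
position: [485.7, -411.7, 28.8]
contact_force: [-0.0, -0.2, -1.3]
position: [485.7, -411.7, 28.3]
contact_force: [0.5, -0.2, -1.8]
```

```bash
(python3 -m pendant '[[0,0,0.0005,0,0,0,0.056],[0,0,0,0,0,0,0.056]]'; python3 -m pendant '[[0,0,0.0005,0,0,0,0.056],[0,0,0,0,0,0,0.056]]') |grep -E "pos|con"
```

```text
position: [485.8, -411.8, 27.9]
contact_force: [-0.0, 0.3, -2.2]
position: [485.8, -411.8, 27.9]
contact_force: [-0.5, -0.5, 0.9]
```

```bash
(python3 -m pendant '[[0,0,0.0005,0,0,0,0.056],[0,0,0,0,0,0,0.056]]'; python3 -m pendant '[[0,0,0,0,0,0,0.056],[0,0,0,0,0,0,0.056]]') |grep -E "pos|con"
```

```text
position: [485.8, -411.8, 27.9]
contact_force: [-2.2, 1.4, 5.6]
position: [485.8, -411.8, 27.9]
contact_force: [-1.2, 2.1, 5.2]
```

```bash
python3 -m pendant '[[0,0,0,0,0,0,0.0575],[0,0,-0.0005,0,0,0,0.059],[0,0,-0.0005,0,0,0,0.062],[0,0,0,0,0,0,0.068],[0,0,0,0,0,0,0.070],[0,0,0,0,0,0,0.070]]'; python3 -m pendant '[[0,0,-0.003,0,0,0,0.070],[0,0,-0.01,0,0,0,0.070],[0,0,-0.03,0,0,0,0.070],[0,0,-0.04,0,0,0,0.070],[0,0,-0.04,0,0,0,0.070],[0.03,0,-0.03,0,0,0,0.070],[0,0,0,0,0,0,0.070],[0,0,0,0,0,0,0.070],[0,0,0,0,0,0,0.070]]'; python3 where.py
python3 - <<'E'
from h import *
d=snap('wrist','w6'); t=snap('top','t6')
a=cv2.resize(cv2.imread('pics/w6.png'),(400,300)); i=cv2.imread('pics/t6.png'); b=cv2.resize(i[160:300,190:400+90],(800,373)); b[:0]=0
cv2.imwrite('pics/v6.png',np.vstack([np.hstack([a,np.zeros_like(a)])[:227*0+225],b])[:600])
E
```

```text
clock: 26.85
position: [485.7, -411.8, 27.7]
ee_rot: [0.011, 1.0, 0.0, -0.0]
contact_force: [-0.5, -0.5, 0.1]
gripper_width: 69.7
grasp_force: 0.0
clock: 27.75
position: [455.5, -410.8, 180.3]
ee_rot: [0.011, 1.0, 0.0, -0.0]
contact_force: [0.8, -0.5, -0.7]
gripper_width: 70.0
grasp_force: 0.0
t 27.75 p [ 455.51 -410.76  180.3 ] J [-0.47   0.427 -0.127 -0.    -1.018 -1.123] yaw_y 88.71 tilt [-9.e-04  8.e-04 -1.e+00] F [ 0.8 -0.5 -0.7] M [-0.04  0.04  0.01] g 70.03854096848859 0.0
```

View pics/v6.png

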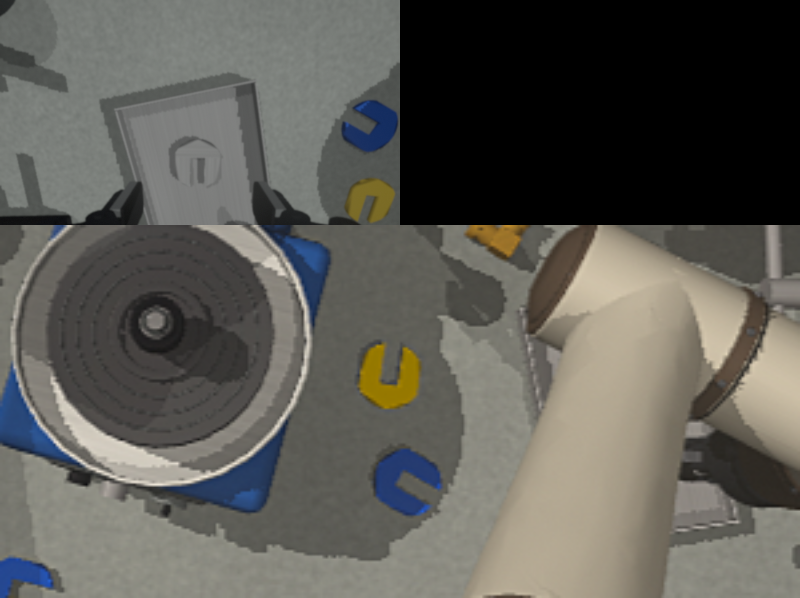

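The washer lies flat in the tray's clear end (inset at about (196,163)), the gripper is empty and clear, and the knob is on the spindle with the recess empty.

```bash
python3 -c "
from bench import arm
print(arm.job_done())"
```

```text
the job is handed in; nothing more can be done
None
```

I slackened the knob about 3.7 rad clockwise, drew the C-washer out and laid it flat in the tray's clear end, then handed the job in at about 28 s; the hand-in returned no verdict.

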